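Park the locking plunger and slide out the tube shuttle

TASK

Unlock the tube shuttle for loading: pull the spring plunger up by its black T-handle, twist it anticlockwise (seen from above) until you feel it meet the end of its collar, and ease it down into the rest notch there, so that it stays retracted when you let go. Then slide the shuttle by its steel bar, unhurriedly, away from the plunger until it is fully home against its end stop, and let go. Never force the plunger, leave it parked, and leave the other things on the bench alone.

Things in the scene. Friction and masses are not known exactly. Their poses are not given: they have to be found in the camera images.
- fixture: Fixed slide unit: aluminium bed 210 x 400 x 10 mm with the shuttle on it and the plunger's grey bracket (56 mm square, top 46 mm high). Origin: centre of the bed's underside, on the bench; z up; the shuttle slides along +y. The plunger's upright axis stands at (-55, -55) mm.
- collar_mid (a point): Point on the plunger's axis at the height of the collar's ridge, 61 mm above the bench. The collar is a fixed ring of steel blocks 42 mm across; its end walls reach 69 mm and are the highest thing under the handle. A wall (higher than the lifted cross pin) forms the far side of the rest notch; the lifted pin meets it about 0.05 rad past the notch's middle. The notch leaves the pin about 0.05 rad of play either way.
- handle: The plunger, one rigid piece that lifts and turns about its upright axis: lock pin, 14 mm stem, cross pin (5 mm thick, 45 mm long, along x) and black T-handle. Origin: on the axis, at bench height when down; x along the T-handle's bar (parallel to the fixture's x when locked), z up. It must not be forced against collar, stops or shuttle: 20 N is too much. The cross pin bears on the collar some 17 mm from the axis.
- handle_grip (a point): Centre of the T-handle's bar: 60 mm long (along the handle's x), 14 mm thick (y), 18 mm tall; 100 mm above the bench with the plunger down. The stem leaves its middle downwards.
- plunger (a joint): Lift in m, 0 down and locking, growing upwards. Spring and weight: about 5 N at 0, 8 N at 11 mm. At 0 the cross pin lies in a slot and cannot turn, and the lock pin holds the shuttle. Above 11 mm it clears the ridge and turns freely; hard upper stop at 14.5 mm. In the rest notch, 3.5 mm below the ridge, the lift is 7.5 mm and the shuttle is free. Resting on the ridge (11 mm) is not parked.
- knob (a joint): Twist of the plunger in rad: 0 in the locking slot, growing anticlockwise seen from above. The middle of the rest notch lies somewhere between 0.80 and 1.42 rad: it is not measured and must be felt. A few newtons against the end wall are felt as 0.05 to 0.15 N m on the handle; while lifted it turns freely. The ridge before the notch has narrow gaps into which the pin sinks at most about 1 mm.
- shuttle (a joint): Travel in m along the fixture's +y: 0 where the plunger locks it (about 1 mm of play), 0.100 at its end stop. About 1.5 N of friction; it stays where it is left.
- bar_grip (a point): Centre of the shuttle's steel bar: 70 mm long along the fixture's x, 12 mm thick along y, 14 mm tall, 82 mm above the bench on two posts 58 mm apart, clear beneath down to the shuttle plate (24 mm). At travel 0 it is at (0, 60, 82) mm in the fixture's frame. A rack of blue-capped tubes, 108 mm high, stands on the shuttle 44 mm behind it (to -y), at fixture x 1 to 79 mm.
- microscope: Bystander: white microscope, foot 200 x 150 mm, 380 mm tall, origin under its foot. Leave alone.
- pipettes: Bystander: white pipette stand with two pipettes, foot 120 x 200 mm, 240 mm tall, origin under its foot. Leave alone.
- slidebox: Bystander: clear slide box 90 x 70 x 26 mm, origin under its centre. Leave alone.
- tipbox: Bystander: grey box of pipette tips 120 x 85 x 51 mm, origin under its centre. Leave alone.

How it is judged (in metres and radians):
On the way:
1. the plunger rests in its notch by itself, let go, before the shuttle is moved (value of joint plunger between 0.0055 and 0.0095 m and value of joint knob above 0.6 rad and contact force between the fingers and handle below 0.2 N and value of joint shuttle below 0.02 m), for 0.2 s.
At the end, for the whole second after the job is handed in: The plunger rests in its notch (lift 5.5 to 9.5 mm, twist above 0.6 rad), the shuttle stands still within 6 mm of its end stop (value of joint plunger between 0.0055 and 0.0095 m and value of joint knob above 0.6 rad and value of joint shuttle above 0.094 m and velocity of joint shuttle between -0.01 and 0.01 m/s); the robot touches nothing.
It fails at once if the plunger is forced: over 20 N between it and the collar, its stops or the shuttle (contact force between handle and fixture above 20 N).
It fails at once if the shuttle is hurried: faster than 0.35 m/s (velocity of joint shuttle above 0.35 m/s or velocity of joint shuttle below -0.35 m/s).
It fails at once if a bystander (microscope, pipette stand, slide box, tip box) is shifted 20 mm or tipped (distance of any of microscope, pipettes, slidebox, tipbox from where it was at the start of the episode above 0.02 m or angle between any of microscope, pipettes, slidebox, tipbox's own z axis and vertical above 0.2 rad).
It also fails if it takes over 72 s, if anything falls off the work surface, if the arm or the gripper's body presses on something with over 40 N, if the wrist force passes 120 N, or if a joint passes its speed limit or range.

ROBOT

A 6-joint arm with a two-finger parallel gripper is mounted at the origin on the work surface. World frame = base frame: x ahead of the robot, y to its left, z up, the work surface at z = 0. Lengths are in m, angles in degrees, forces in N, time in s.
With the tool pointing down it reaches from about 0.325 to 0.85 m from the base axis. Payload 15.5 kg.
Tool frame: the origin (TCP) lies at the very end of the fingers, on their centre line; the grasp point (between the pads) lies 19 mm behind it; z points along the fingers, x is the direction in which the jaws open and shut, and the axes are right-handed (so a half turn about z gives the same grasp; the last joint's range is limited). The gripper opens to 91 mm and grips with 3 to 60 N. Pads are 32 mm wide; open, the fingers measure 118 mm over their backs; the gripper's body (76 mm by 178 mm) begins 60 mm behind the grasp point.
Start: joints at [-80.185, 28.281, 77.091, -0, 74.628, -5.472], TCP at [0.165, -0.603, 0.214] pointing down, gripper open.
Joint ranges: [-166.48, 166.48], [-47.26, 123.95], [12.59, 153.08], [-70.14, 250.14], [6.76, 159.57], [-176.63, 176.63]. Speed limits (degrees/s): [108.29, 108.29, 147.25, 172.46, 172.46, 172.46].

INTERFACE

Orientations are given as [roll, pitch, yaw] about the fixed x, y, z axes, in that order (R = Rz(yaw) Ry(pitch) Rx(roll)).
In Python, from bench import observe, snapshot, hand_in gives the robot as it stands. The module is installed in compiled form; this text tells all that it offers.
- The arm moves only by the tool move_arm, never from a script. Its argument "targets" is a list of rows, each an object with "xyz": the shift along the world's x, y, z each as a share of 0.1 m, from -1 to 1, a list of three; "rotation": the turn, a rotation vector about the world's x, y, z each as a share of 30 degrees, from -1 to 1, a list of three; "claw": the opening, from -1 (shut) to 1 (fully open), so that 0 is half open. A call has exactly 10 rows; each row shifts and turns the commanded pose from where the row before left it; what a row does not reach is not made up. A row lasts 1/8 s, in which the tool goes at most 62.5 mm and 10.7 degrees, less where a joint would pass 70% of its speed; a pose out of reach is approached as far as the arm can. A call with a number of a shift or a turn outside -1 to 1 is refused whole. A call with a gripper value outside its range is refused whole. The fingers move at their own pace and stop on an object; the grip force is fixed at half the most. Time passes only in rows, so rows that do not move let the fingers close, or fill a call up. It gives the time, the measured TCP pose, the force and the opening at its end, in the units of the state.
- observe(): the state, without advancing time (a new reading comes with each control period).
- snapshot(name): name is "scene" or "top" or "wrist"; returns a dict with "frame" (420x560x3 uint8, red, green, blue), "z_map" (420x560 float32, m along the optical axis (not along the pixel's ray), 0 where there is no reading), "fx", "fy", "cx", "cy" (pixels), "position" and "attitude" of the camera in the world. Camera axes: x right, y down, z forward; pixel columns grow to the right and rows downward; lengths in m; the calibration is good to about 2 mm. A picture is of the moment at which its call begins.
- hand_in(): hands the job in, once; it reports no verdict.
The state is a dict: "clock": time; "joint_pos": joint angles; "dq": joint speeds; "joint_efforts": joint torques, N m; "tool_pos": TCP position; "tcp_rot": TCP orientation; "force": force on the tool from outside, world axes, zero at the start; "torque": the same for the moment, N m; "width": finger opening in m.
Only numpy, scipy, OpenCV 4.12 (cv2) and the standard library are available. Lean on these libraries where they do the work, as an engineer would, in place of code of your own. Each camera call takes 0.05 s, during which the arm holds its last target. There are 200 camera calls.

## Working session

There is one attempt and no reset: what is moved stays moved. The work goes in short steps, Python scripts to look and compute and a tool call to move; the robot and the scene stay as the last step left them, time stands still between calls to the robot, and variables do not carry over. Pictures are saved under pics/ and viewed, about 8 in all and at most 12, crops included, and the job is handed in when it is done.

Besides the shell and the picture viewer there is one more tool, called after "Call:" as name(argument=value, ...) on one line, values as JSON. move_arm: Moves the arm, as the interface text tells. Its arguments: {"type":"object","properties":{"targets":{"type":"array"}},"required":["targets"]}

```bash
mkdir -p pics
cat > h.py <<'E'
import numpy as np, cv2
from bench import observe, snapshot, hand_in
from scipy.spatial.transform import Rotation as R
def att(s):
    a=np.array(s["attitude"],float)
    return a if a.shape==(3,3) else (R.from_euler('xyz',a,degrees=True).as_matrix() if a.size==3 else None)
def pts(s):
    z=s["z_map"]; v,u=np.indices(z.shape)
    p=np.stack([(u-s["cx"])/s["fx"]*z,(v-s["cy"])/s["fy"]*z,z],-1)
    return p@att(s).T+np.array(s["position"])
def save(s,n): cv2.imwrite(f"pics/{n}.png",s["frame"][:,:,::-1])
E
python3 - <<'E'
from h import *
print(observe())
for n in("top","scene"):
    s=snapshot(n); save(s,n+"0"); np.savez(n+"0.npz",**s)
    print(n,s["position"],s["attitude"],s["fx"],s["cx"],s["cy"])
    p=pts(s); print(np.percentile(p[...,2][s["z_map"]>0],[5,50,95]))
E
```

```text
{'clock': 0.0, 'joint_pos': array([-8.01861175e+01,  2.83153190e+01,  7.71271647e+01,  8.10075185e-04,
        7.46286361e+01, -5.47148891e+00]), 'dq': array([-0.03317055, -0.0687584 ,  0.12006645, -0.01008317, -0.07652784,
        0.07689769]), 'joint_efforts': array([-2.58054897e-03, -8.78821921e+01, -3.81854582e+01,  7.03807804e-02,
        5.31002437e-02, -4.47570710e-05]), 'tool_pos': array([ 0.16471181, -0.60250962,  0.21333335]), 'tcp_rot': array([-1.79992441e+02,  7.07212783e-02, -7.47148391e+01]), 'force': array([ 0.01697577, -0.51478824, -0.23633261]), 'torque': array([ 0.01962208, -0.10760871,  0.01386286]), 'width': 0.09162166675202758}
top [ 0.24537522 -0.00683811  1.59093922] [-173.3440538    -0.36928669  -88.77076356] 526.1023106207354 281.55449520260794 206.20795372664347
[-4.60768130e-01 -3.50335815e-04  8.30887215e-01]
scene [0.86442193 0.75205681 0.82390123] [-128.90120149   -0.79440127  151.07176521] 439.25853185249076 281.8866980220196 210.1851581772189
[-0.71967442 -0.00121014  0.31304042]
```

View pics/top0.png

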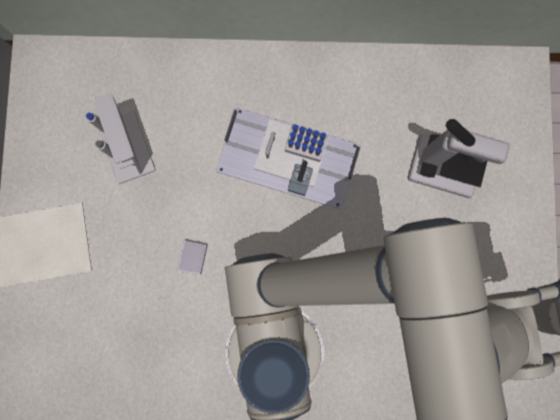

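View pics/scene0.png

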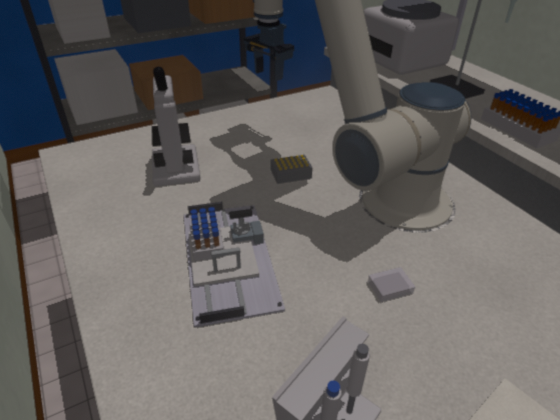

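The top view shows the fixture with its bar at about (270,145), the T-handle at about (303,172) and the bed corners at (238,108), (358,146), (338,205) and (220,170). The shuttle slides to the left, which is world +y. I'll measure these next.

Run:
```python
from h import *
s=dict(np.load("top0.npz")); p=pts(s); f=s["frame"]
v,u=np.indices(p.shape[:2]); roi=(u>205)&(u<375)&(v>95)&(v<215)
for nm,lo,hi in(("bed",.006,.018),("handle",.1,.125),("bar",.08,.096),("plate",.019,.03)):
    m=roi&(p[...,2]>lo)&(p[...,2]<hi)
    n,l,st,c=cv2.connectedComponentsWithStats(m.astype(np.uint8))
    for i in range(1,n):
        if st[i,4]<15: continue
        q=p[l==i]; r=cv2.minAreaRect((q[:,:2]*1000).astype(np.float32))
        print(nm,st[i],q.mean(0).round(4),[np.round(x,1) for x in r])
a=f[90:220,200:380]; cv2.imwrite("pics/c.png",cv2.resize(a[:,:,::-1],None,fx=4.4,fy=4.4,interpolation=2))
```

```text
bed [ 216  108   76   87 2145] [0.5963 0.0932 0.0101] [array([601. ,  48.9]), array([243.6, 213.4]), np.float64(74.7)]
bed [ 306  135   54   74 1703] [ 0.5369 -0.1683  0.0102] [array([ 541.8, -164.7]), array([116.5, 212.5]), np.float64(74.8)]
bed [293 194  12   5  22] [ 0.4638 -0.0651  0.0106] [array([463.6, -64.1]), array([35.3,  6.9]), np.float64(77.3)]
handle [293 124   5   7  27] [ 0.651  -0.0466  0.1056] [array([651.8, -46.6]), array([18.2, 11.8]), np.float64(1.3)]
handle [300 126   5   6  25] [ 0.6453 -0.0671  0.1067] [array([645.8, -67. ]), array([16.2, 11.8]), np.float64(1.6)]
handle [307 129   5   6  26] [ 0.6388 -0.0874  0.1067] [array([638.3, -87.5]), array([12.3, 15.7]), np.float64(87.9)]
handle [314 131   5   6  28] [ 0.6332 -0.1074  0.1053] [array([ 633.5, -107.7]), array([15.8, 12.1]), np.float64(2.0)]
handle [290 132   6   6  25] [ 0.6288 -0.0407  0.1047] [array([628.3, -39.9]), array([15.2, 14.6]), np.float64(2.0)]
handle [320 133   6   6  27] [ 0.628  -0.1272  0.1057] [array([ 627.2, -126.9]), array([14.8, 14.7]), np.float64(5.4)]
handle [297 134   6   6  26] [ 0.62
[... 685 characters left out ...]
02 143   6   7  31] [ 0.5949 -0.0747  0.1053] [array([595.2, -74.9]), array([14.7, 16.9]), np.float64(49.6)]
handle [309 146   6   5  23] [ 0.5904 -0.0951  0.1054] [array([590.7, -94.9]), array([11.2, 15.5]), np.float64(16.1)]
handle [316 148   6   6  25] [ 0.5836 -0.115   0.1064] [array([ 584.2, -114.9]), array([14.1, 13.5]), np.float64(29.6)]
handle [298 161  10  21 101] [ 0.5214 -0.0696  0.1061] [array([521.6, -69.6]), array([13.8, 59. ]), np.float64(74.5)]
bar [265 132  10  23  93] [0.6054 0.0261 0.0865] [array([606.1,  26.1]), array([12.2, 70.3]), np.float64(73.9)]
plate [ 254  120   68   67 1359] [ 0.5877 -0.0091  0.0232] [array([593.2, -37.9]), array([190.1, 160.7]), np.float64(74.0)]
```

View pics/c.png

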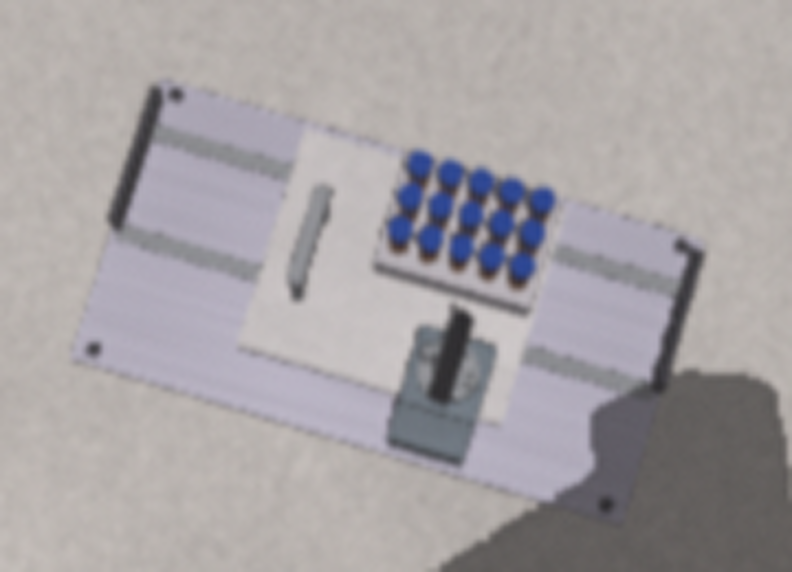

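The handle is at (0.5215, -0.0696) and the bar at (0.606, 0.026). They are 127.7 mm apart against an expected 127.5 mm, so the fixture yaw is about -16°. Next I'll check the path's clearance to the microscope and tip box.

Run:
```python
from h import *
P=[]
for n in("top0","scene0"):
    s=dict(np.load(n+".npz")); p=pts(s); q=p[(s["z_map"]>0)]; 
    k=(q[:,2]>.03)&(q[:,2]<.45)&(q[:,0]>.1)&(q[:,0]<.8)&(abs(q[:,1])<.75); P.append(q[k])
q=np.vstack(P)
# grid: max height per 4cm cell
for x in np.arange(.78,.1,-.04):
    print(f"{x:.2f}",*[ (lambda t:f"{int(t[:,2].max()*1000):4d}" if len(t)>2 else "   .")(q[(abs(q[:,0]-x)<.02)&(abs(q[:,1]-y)<.02)]) for y in np.arange(.12,-.74,-.04)])
```

```text
0.78    .    .    .    .    .    .    .    .    .    .    .    .    .    .    .    .    .    .    .    .    .    .
0.74    .    .    .    .    .    .    .    .    .    .    .    .    .    .    .    .    .    .    .    .    .    .
0.70   45    .    .    .    .    .    .    .    .    .    .    .    .    .    .    .    .    .    .    .    .    .
0.66    .    .   87   89  114  111  107    .    .    .    .    .    .    .   92    .    .    .    .    .    .    .
0.62    .    .   91   91  112  114  113   62    .   43    .    .    .  383  349  290  119  120  119    .    .    .
0.58    .    .   94   58  111  114  112    .    .   42    .    .    .  385  381  338  299  301  289    .    .    .
0.54    .    .    .    .  104  114   46    .   41   42    .    .    .   91  297  299  300  299  291    .    .    .
0.50    .    .    .    .  113  113    .    .   41    .    .    .    .    .   90  126  124  127  120    .    .    .
0.46    .    .    .    .   52   51    .    .    .    .    .    .    .    .    .    .    .   32    .    .    .    .
0.42    .    .    .    .    .    .    .    .    .    .    .    . 
[... 154 characters left out ...]
    .    .
0.34    .    .    .    .    .    .    .    .    .    .    .    .    .    .    .    .    .    .    .    .    .    .
0.30    .    .  296  293    .    .    .    .    .   44   51   49   42    .    .    .    .    .    .    .    .    .
0.26  323  343  363  449  449  449    .    .    .   47   53   52    .    .    .    .    .    .    .    .    .    .
0.22  322  344  394  449    .    .    .    .    .   52   51   49    .    .    .    .    .  444  449  333  333    .
0.18  314  342  384  449  449    .    .    .    .   44   50   49    .    .    .    .  334  449  411  333  333    .
0.14  308  339  346  359  338    .    .    .    .    .    .    .    .    .    .    .  334  449  449    .  332    .
```

Call:
move_arm(targets=[{"xyz":[0.17,0.406,0],"rotation":[0,0,-0.104],"claw":-0.1},{"xyz":[0.17,0.406,0],"rotation":[0,0,-0.104],"claw":-0.1},{"xyz":[0.17,0.406,0],"rotation":[0,0,-0.104],"claw":-0.1},{"xyz":[0.17,0.406,0],"rotation":[0,0,-0.104],"claw":-0.1},{"xyz":[0.17,0.406,0],"rotation":[0,0,-0.104],"claw":-0.1},{"xyz":[0.3,0.48,0],"rotation":[0,0,-0.104],"claw":-0.1},{"xyz":[0.3,0.48,0],"rotation":[0,0,-0.104],"claw":-0.1},{"xyz":[0.3,0.48,0],"rotation":[0,0,-0.104],"claw":-0.1},{"xyz":[0.3,0.48,0],"rotation":[0,0,-0.104],"claw":-0.1},{"xyz":[0.3,0.48,0],"rotation":[0,0,-0.104],"claw":-0.1}])

```text
clock: 1.35
tool_pos: [0.4004, -0.1582, 0.2139]
tcp_rot: [-180.0, -0.0, -106.0]
force: [0.8, -1.0, 0.9]
width: 0.0411
```

Call:
move_arm(targets=[{"xyz":[0.303,0.222,0],"rotation":[0,0,0],"claw":-0.1},{"xyz":[0.303,0.222,0],"rotation":[0,0,0],"claw":-0.1},{"xyz":[0.303,0.222,0],"rotation":[0,0,0],"claw":-0.1},{"xyz":[0.303,0.222,0],"rotation":[0,0,0],"claw":-0.1},{"xyz":[0,0,-0.2],"rotation":[0,0,0],"claw":-0.1},{"xyz":[0,0,-0.2],"rotation":[0,0,0],"claw":-0.1},{"xyz":[0,0,-0.2],"rotation":[0,0,0],"claw":-0.1},{"xyz":[0,0,0],"rotation":[0,0,0],"claw":-0.1},{"xyz":[0,0,0],"rotation":[0,0,0],"claw":-0.1},{"xyz":[0,0,0],"rotation":[0,0,0],"claw":-0.1}])

```text
clock: 2.6
tool_pos: [0.5214, -0.0712, 0.1547]
tcp_rot: [-179.9, 0.0, -105.9]
force: [-0.5, 0.2, 0.1]
width: 0.0408
```

Run:
```python
from h import *
o=observe(); print(o["force"],o["torque"],o["tool_pos"])
s=snapshot("wrist"); save(s,"w1"); np.savez("w1.npz",**s)
p=pts(s); f=s["frame"].astype(int); z=p[...,2]
m=(z>.1)&(z<.125)&(s["z_map"]>.03)
n,l,st,c=cv2.connectedComponentsWithStats(m.astype(np.uint8))
print(s["position"],s["attitude"])
for i in range(1,n):
    if st[i,4]>150:
        q=p[l==i]; print(st[i],q.mean(0).round(4),f[l==i].mean(0).round(),[np.round(x,1) for x in cv2.minAreaRect((q[:,:2]*1000).astype(np.float32))])
```

```text
[-0.50691283  0.17460354  0.05632936] [0.02015379 0.05286727 0.03228814] [ 0.52143786 -0.0712161   0.1547233 ]
[ 0.58281178 -0.08821904  0.3255744 ] [ 1.66558238e+02 -1.03061375e-03 -1.05951778e+02]
[240  23  28  33 707] [ 0.6411 -0.0858  0.1074] [ 35.  61. 109.] [array([641.7, -85.6]), array([16.9, 16.1]), np.float64(31.3)]
[274  23  28  33 698] [ 0.6355 -0.1057  0.1075] [ 35.  61. 109.] [array([ 636. , -105.9]), array([16.4, 16.4]), np.float64(30.2)]
[308  23  28  33 706] [ 0.6299 -0.1257  0.1076] [ 35.  61. 109.] [array([ 630.3, -126.1]), array([16.4, 16.5]), np.float64(56.2)]
[171  24  30  33 741] [ 0.6523 -0.046   0.1074] [ 32.  58. 106.] [array([653.1, -45.4]), array([16.9, 16.5]), np.float64(32.3)]
[205  24  30  33 728] [ 0.6467 -0.0659  0.1074] [ 33.  60. 107.] [array([647.3, -65.6]), array([16.4, 16.4]), np.float64(88.1)]
[174  65  30  30 667] [ 0.6305 -0.0399  0.1073] [ 32.  58. 106.] [array([630.9, -39.3]), array([16.4, 16.3]), np.float64(84.0)]
[208  64  28  30 638] [ 0.6249 -0.0598  0.1076] [ 34.  60. 108.] [array([625.3, -59.6]), array([16.4, 16.2]), np.float64(29.7)]
[
[... 453 characters left out ...]
ay([609. , -33.2]), array([16.6, 16.2]), np.float64(29.1)]
[210 103  28  28 579] [ 0.6031 -0.0536  0.1077] [ 33.  60. 109.] [array([603.3, -53.3]), array([16.3, 16.3]), np.float64(57.0)]
[242 103  27  28 552] [ 0.5975 -0.0735  0.1078] [ 34.  62. 111.] [array([597.6, -73.4]), array([16.5, 15.9]), np.float64(29.1)]
[275 103  26  27 546] [ 0.5919 -0.0935  0.1079] [ 36.  63. 112.] [array([591.8, -93.4]), array([16.2, 16.1]), np.float64(28.1)]
[307 103  27  27 563] [ 0.5863 -0.1134  0.1078] [ 35.  62. 111.] [array([ 586.3, -113.6]), array([16.3, 16.2]), np.float64(28.4)]
[ 269  180   21   79 1603] [ 0.5278 -0.0694  0.1084] [25. 24. 25.] [array([526.4, -68.8]), array([14., 56.]), np.float64(74.2)]
```

View pics/w1.png

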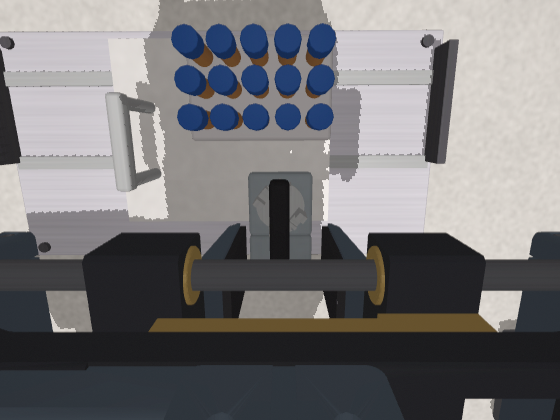

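The wrist view shows the handle bar at (280,218), slightly left of the finger centre at about 285. That matches the measured offset of about +3 mm along fixture y. I'll correct for it and go down.

Call:
move_arm(targets=[{"xyz":[0.02,0.028,0],"rotation":[0,0,0],"claw":-0.1},{"xyz":[0,0,-0.15],"rotation":[0,0,0],"claw":-0.1},{"xyz":[0,0,-0.15],"rotation":[0,0,0],"claw":-0.1},{"xyz":[0,0,-0.15],"rotation":[0,0,0],"claw":-0.1},{"xyz":[0,0,-0.15],"rotation":[0,0,0],"claw":-0.1},{"xyz":[0,0,-0.13],"rotation":[0,0,0],"claw":-0.1},{"xyz":[0,0,0],"rotation":[0,0,0],"claw":-0.1},{"xyz":[0,0,0],"rotation":[0,0,0],"claw":-0.45},{"xyz":[0,0,0],"rotation":[0,0,0],"claw":-0.45},{"xyz":[0,0,0],"rotation":[0,0,0],"claw":-0.45}])

```text
clock: 3.9
tool_pos: [0.5232, -0.0683, 0.0813]
tcp_rot: [-180.0, 0.0, -105.9]
force: [0.3, 0.8, 0.8]
width: 0.025
```

Run:
```python
from h import *
o=observe(); print(o["force"],o["torque"],o["tool_pos"],o["width"])
s=snapshot("wrist"); save(s,"w2")
f=s["frame"][150:340,160:400,::-1]; cv2.imwrite("pics/w2c.png",cv2.resize(f,None,fx=3,fy=3))
p=pts(s);z=p[...,2]
m=((z>.1)&(z<.116)&(s["frame"].mean(2)<60)).astype(np.uint8)
n,l,st,c=cv2.connectedComponentsWithStats(m)
for i in range(1,n):
    if st[i,4]>150:
        q=p[l==i]; print(st[i],q.mean(0).round(4),[np.round(x,1) for x in cv2.minAreaRect((q[:,:2]*1000).astype(np.float32))])
```

```text
[0.28629718 0.81145856 0.82718258] [ 0.02286863 -0.01654665  0.05089265] [ 0.5232389  -0.06833284  0.08133123] 0.025004387541324107
[121   0  45  20 325] [ 0.646  -0.0466  0.1044] [array([647., -45.]), array([15.1,  5.8]), np.float64(84.7)]
[174   0  42  20 298] [ 0.6403 -0.066   0.1045] [array([641.5, -64.8]), array([14.9,  5.5]), np.float64(84.0)]
[227   0  40  20 288] [ 0.6349 -0.0849  0.1045] [array([636. , -85.1]), array([15.5,  5.8]), np.float64(84.7)]
[278   0  39  19 284] [ 0.6296 -0.1035  0.1044] [array([ 630.7, -103.6]), array([15.3,  5.5]), np.float64(66.3)]
[329   0  39  19 283] [ 0.6243 -0.1225  0.1044] [array([ 624.9, -123.4]), array([14.8,  5.3]), np.float64(62.4)]
[138  36  33  42 324] [ 0.6263 -0.0437  0.1045] [array([627.1, -42.4]), array([ 7.4, 16.1]), np.float64(39.8)]
[178  41  41  37 243] [ 0.6197 -0.0623  0.1047] [array([621.1, -60.6]), array([ 8.5, 16.6]), np.float64(14.7)]
[326  41  41  36 212] [ 0.6046 -0.1147  0.1049] [array([ 605.2, -116.8]), array([16.6,  8.5]), np.float64(45.7)]
[230  53  38  24 163] [ 0.613  -0.0803  0.1049] [array([614.1, -79.7]), array([ 5.8, 15.7]), np.float64(0.9)]
[278  54  38  23 154] [ 0.6079 -0.097   0.105 ] [array([609.1, -97.3]), array([15.5,  6. ]), np.float64(63.3)]
[152  94  24  38 251] [ 0.6058 -0.0388  0.1046] [array([606. , -37.7]), array([ 6.2, 15.8]), np.float64(58.0)]
[ 269  204   30   55 1603] [ 0.5421 -0.0732  0.1083] [array([541.2, -72.9]), array([13.8, 25.6]), np.float64(74.5)]
[232 233  27  26 291] [ 0.5422 -0.0558  0.1085] [array([539.3, -56.6]), array([16.,  7.]), np.float64(24.4)]
[309 233  27  26 288] [ 0.533  -0.0879  0.1087] [array([531.6, -86.2]), array([ 6.6, 15. ]), np.float64(30.7)]
[270 291  29  27 759] [ 0.5068 -0.0632  0.1086] [array([506.5, -63.2]), array([14. , 15.6]), np.float64(72.2)]
```

View pics/w2c.png

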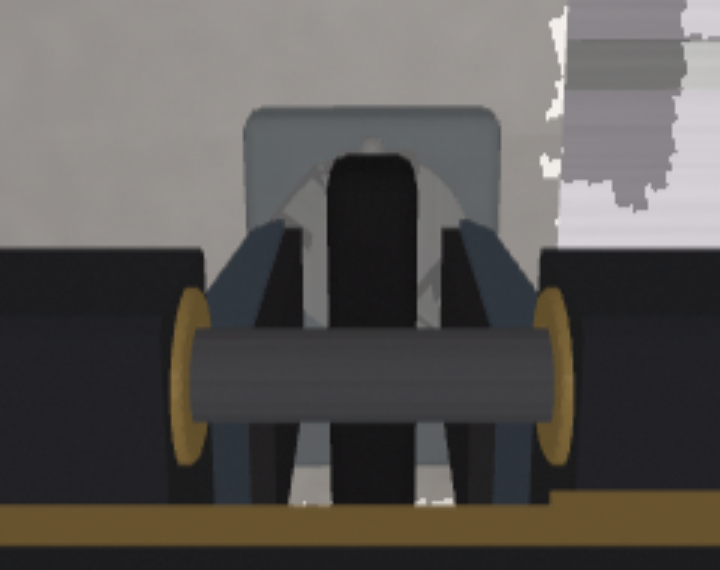

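The bar spans columns 328–415 and the fingers 302–441, so they are centred on each other. I'll shift 1 mm along the bar and grip.

Call:
move_arm(targets=[{"xyz":[0.01,-0.003,0],"rotation":[0,0,0],"claw":-0.45},{"xyz":[0,0,0],"rotation":[0,0,0],"claw":-0.6},{"xyz":[0,0,0],"rotation":[0,0,0],"claw":-0.65},{"xyz":[0,0,0],"rotation":[0,0,0],"claw":-0.7},{"xyz":[0,0,0],"rotation":[0,0,0],"claw":-0.75},{"xyz":[0,0,0],"rotation":[0,0,0],"claw":-0.85},{"xyz":[0,0,0],"rotation":[0,0,0],"claw":-1},{"xyz":[0,0,0],"rotation":[0,0,0],"claw":-1},{"xyz":[0,0,0],"rotation":[0,0,0],"claw":-1},{"xyz":[0,0,0],"rotation":[0,0,0],"claw":-1}])

```text
clock: 5.2
tool_pos: [0.5239, -0.0686, 0.0809]
tcp_rot: [180.0, 0.0, -105.9]
force: [-1.0, 0.1, -0.5]
width: 0.0138
```

```bash
cat > o.py <<'E'
from h import *
o=observe(); print(*[np.round(o[k],4) for k in("force","torque","tool_pos","tcp_rot","width","clock")])
E
python3 o.py
```

```text
[-0.9925  0.0953 -0.5182] [-0.0943  0.1227  0.0484] [ 0.5239 -0.0686  0.0809] [ 1.799960e+02  3.000000e-04 -1.059132e+02] 0.0138 5.2
```

Call:
move_arm(targets=[{"xyz":[0,0,0.016],"rotation":[0,0,0],"claw":-1},{"xyz":[0,0,0.016],"rotation":[0,0,0],"claw":-1},{"xyz":[0,0,0.016],"rotation":[0,0,0],"claw":-1},{"xyz":[0,0,0.016],"rotation":[0,0,0],"claw":-1},{"xyz":[0,0,0.016],"rotation":[0,0,0],"claw":-1},{"xyz":[0,0,0.016],"rotation":[0,0,0],"claw":-1},{"xyz":[0,0,0.016],"rotation":[0,0,0],"claw":-1},{"xyz":[0,0,0.016],"rotation":[0,0,0],"claw":-1},{"xyz":[0,0,0],"rotation":[0,0,0],"claw":-1},{"xyz":[0,0,0],"rotation":[0,0,0],"claw":-1}])

```text
clock: 6.45
tool_pos: [0.5239, -0.0686, 0.0937]
tcp_rot: [180.0, -0.0, -105.9]
force: [0.6, -1.0, -7.9]
width: 0.0136
```

```bash
python3 o.py
```

```text
[ 0.6009 -0.9911 -7.927 ] [-0.1098 -0.0393  0.0029] [ 0.5239 -0.0686  0.0937] [ 1.799959e+02 -1.000000e-04 -1.059120e+02] 0.0136 6.45
```

Call:
move_arm(targets=[{"xyz":[0,0,0],"rotation":[0,0,0.1],"claw":-1},{"xyz":[0,0,0],"rotation":[0,0,0.15],"claw":-1},{"xyz":[0,0,0],"rotation":[0,0,0.15],"claw":-1},{"xyz":[0,0,0],"rotation":[0,0,0.15],"claw":-1},{"xyz":[0,0,0],"rotation":[0,0,0.15],"claw":-1},{"xyz":[0,0,0],"rotation":[0,0,0.15],"claw":-1},{"xyz":[0,0,0],"rotation":[0,0,0.15],"claw":-1},{"xyz":[0,0,0],"rotation":[0,0,0.15],"claw":-1},{"xyz":[0,0,0],"rotation":[0,0,0.15],"claw":-1},{"xyz":[0,0,0],"rotation":[0,0,0.05],"claw":-1}])

```text
clock: 7.7
tool_pos: [0.524, -0.0691, 0.0937]
tcp_rot: [180.0, -0.0, -65.3]
force: [-0.6, -5.8, -9.0]
width: 0.0138
```

```bash
python3 o.py
```

```text
[-0.5604 -5.8271 -8.981 ] [-1.401   0.0441  0.0363] [ 0.524  -0.0691  0.0937] [ 1.799801e+02 -4.350000e-02 -6.530290e+01] 0.0138 7.7
```

Free turning, but there's a side load of about 5.8 N, from the tool being roughly 0.5 mm off the axis. I'll take that out before feeling for the wall.

Call:
move_arm(targets=[{"xyz":[0.001,-0.003,0],"rotation":[0,0,0],"claw":-1},{"xyz":[0.001,-0.003,0],"rotation":[0,0,0],"claw":-1},{"xyz":[0,0,0],"rotation":[0,0,0.033],"claw":-1},{"xyz":[0,0,0],"rotation":[0,0,0.033],"claw":-1},{"xyz":[0,0,0],"rotation":[0,0,0.033],"claw":-1},{"xyz":[0,0,0],"rotation":[0,0,0],"claw":-1},{"xyz":[0,0,0],"rotation":[0,0,0],"claw":-1},{"xyz":[0,0,0],"rotation":[0,0,0],"claw":-1},{"xyz":[0,0,0],"rotation":[0,0,0],"claw":-1},{"xyz":[0,0,0],"rotation":[0,0,0],"claw":-1}])

```text
clock: 8.95
tool_pos: [0.5241, -0.0693, 0.0937]
tcp_rot: [180.0, -0.0, -62.4]
force: [-1.4, -5.2, -8.0]
width: 0.014
```

```bash
python3 o.py
```

```text
[-1.359  -5.1825 -7.9575] [-1.3253  0.267  -0.0534] [ 0.5241 -0.0693  0.0937] [ 1.799864e+02 -5.100000e-03 -6.239640e+01] 0.014 8.95
```

Call:
move_arm(targets=[{"xyz":[0.002,-0.004,0],"rotation":[0,0,0],"claw":-1},{"xyz":[0.002,-0.004,0],"rotation":[0,0,0],"claw":-1},{"xyz":[0,0,0],"rotation":[0,0,0],"claw":-1},{"xyz":[0,0,0],"rotation":[0,0,0],"claw":-1},{"xyz":[0,0,0],"rotation":[0,0,0],"claw":-1},{"xyz":[0,0,0],"rotation":[0,0,0],"claw":-1},{"xyz":[0,0,0],"rotation":[0,0,0],"claw":-1},{"xyz":[0,0,0],"rotation":[0,0,0],"claw":-1},{"xyz":[0,0,0],"rotation":[0,0,0],"claw":-1},{"xyz":[0,0,0],"rotation":[0,0,0],"claw":-1}])

```text
clock: 10.2
tool_pos: [0.5244, -0.0699, 0.0937]
tcp_rot: [180.0, 0.0, -62.4]
force: [-4.2, -0.3, -9.0]
width: 0.0141
```

```bash
python3 o.py
```

```text
[-4.2313 -0.3106 -8.9718] [0.1357 0.9585 0.0461] [ 0.5244 -0.0699  0.0937] [ 1.799865e+02  1.460000e-02 -6.244260e+01] 0.0141 10.2
```

Call:
move_arm(targets=[{"xyz":[-0.002,0,0],"rotation":[0,0,0],"claw":-1},{"xyz":[-0.002,0,0],"rotation":[0,0,0],"claw":-1},{"xyz":[0,0,0],"rotation":[0,0,0.034],"claw":-1},{"xyz":[0,0,0],"rotation":[0,0,0.034],"claw":-1},{"xyz":[0,0,0],"rotation":[0,0,0.034],"claw":-1},{"xyz":[0,0,0],"rotation":[0,0,0.034],"claw":-1},{"xyz":[0,0,0],"rotation":[0,0,0.034],"claw":-1},{"xyz":[0,0,0],"rotation":[0,0,0.03],"claw":-1},{"xyz":[0,0,0],"rotation":[0,0,0],"claw":-1},{"xyz":[0,0,0],"rotation":[0,0,0],"claw":-1}])

```text
clock: 11.45
tool_pos: [0.5243, -0.07, 0.0937]
tcp_rot: [-180.0, -0.0, -56.5]
force: [-2.1, 1.0, -7.5]
width: 0.014
```

```bash
python3 o.py
```

```text
[-2.0538  1.0024 -7.5396] [ 0.1457  0.4197 -0.0219] [ 0.5243 -0.07    0.0937] [-1.799924e+02 -5.900000e-03 -5.645620e+01] 0.014 11.45
```

Call:
move_arm(targets=[{"xyz":[-0.002,0,0],"rotation":[0,0,0.017],"claw":-1},{"xyz":[0,0,0],"rotation":[0,0,0.017],"claw":-1},{"xyz":[0,0,0],"rotation":[0,0,0.017],"claw":-1},{"xyz":[0,0,0],"rotation":[0,0,0.017],"claw":-1},{"xyz":[0,0,0],"rotation":[0,0,0.017],"claw":-1},{"xyz":[0,0,0],"rotation":[0,0,0.015],"claw":-1},{"xyz":[0,0,0],"rotation":[0,0,0],"claw":-1},{"xyz":[0,0,0],"rotation":[0,0,0],"claw":-1},{"xyz":[0,0,0],"rotation":[0,0,0],"claw":-1},{"xyz":[0,0,0],"rotation":[0,0,0],"claw":-1}])

```text
clock: 12.7
tool_pos: [0.5241, -0.07, 0.0937]
tcp_rot: [-180.0, -0.0, -53.4]
force: [1.3, -0.6, -9.7]
width: 0.0135
```

```bash
python3 o.py
```

```text
[ 1.3298 -0.6456 -9.7417] [-0.0017 -0.2444 -0.0112] [ 0.5241 -0.07    0.0937] [-1.799955e+02 -6.800000e-03 -5.344580e+01] 0.0135 12.7
```

Call:
move_arm(targets=[{"xyz":[0,0,0],"rotation":[0,0,0.017],"claw":-1},{"xyz":[0,0,0],"rotation":[0,0,0.017],"claw":-1},{"xyz":[0,0,0],"rotation":[0,0,0.017],"claw":-1},{"xyz":[0,0,0],"rotation":[0,0,0.017],"claw":-1},{"xyz":[0,0,0],"rotation":[0,0,0.017],"claw":-1},{"xyz":[0,0,0],"rotation":[0,0,0.015],"claw":-1},{"xyz":[0,0,0],"rotation":[0,0,0],"claw":-1},{"xyz":[0,0,0],"rotation":[0,0,0],"claw":-1},{"xyz":[0,0,0],"rotation":[0,0,0],"claw":-1},{"xyz":[0,0,0],"rotation":[0,0,0],"claw":-1}])

```text
clock: 13.95
tool_pos: [0.5241, -0.07, 0.0938]
tcp_rot: [-180.0, -0.0, -50.4]
force: [2.9, -1.0, -8.2]
width: 0.0136
```

```bash
python3 o.py
```

```text
[ 2.914  -1.0406 -8.2183] [-0.2928 -0.5903 -0.1998] [ 0.5241 -0.07    0.0938] [-1.799944e+02 -8.800000e-03 -5.044720e+01] 0.0136 13.95
```

Torque is -0.20 N·m at 0.968 rad, which is probably the wall. I'll back off 1° to confirm.

Call:
move_arm(targets=[{"xyz":[0,0,0],"rotation":[0,0,-0.017],"claw":-1},{"xyz":[0,0,0],"rotation":[0,0,-0.017],"claw":-1},{"xyz":[-0.001,0,0],"rotation":[0,0,0],"claw":-1},{"xyz":[0,0,0],"rotation":[0,0,0],"claw":-1},{"xyz":[0,0,0],"rotation":[0,0,0],"claw":-1},{"xyz":[0,0,0],"rotation":[0,0,0],"claw":-1},{"xyz":[0,0,0],"rotation":[0,0,0],"claw":-1},{"xyz":[0,0,0],"rotation":[0,0,0],"claw":-1},{"xyz":[0,0,0],"rotation":[0,0,0],"claw":-1},{"xyz":[0,0,0],"rotation":[0,0,0],"claw":-1}])

```text
clock: 15.2
tool_pos: [0.5239, -0.07, 0.0937]
tcp_rot: [-180.0, -0.0, -51.5]
force: [3.6, -1.3, -8.4]
width: 0.0139
```

```bash
python3 o.py
```

```text
[ 3.6321 -1.2768 -8.3937] [-0.2248 -0.888  -0.0779] [ 0.5239 -0.07    0.0937] [-1.799942e+02 -5.000000e-03 -5.146310e+01] 0.0139 15.2
```

The contact is confirmed: torque slope is 0.12 N·m per degree, so the wall is near yaw -52.1 and the notch's middle near -54.9. I'll back to there, relieve the side load and lower 3 mm first.

Call:
move_arm(targets=[{"xyz":[0.003,-0.001,0],"rotation":[0,0,-0.04],"claw":-1},{"xyz":[0,0,0],"rotation":[0,0,-0.04],"claw":-1},{"xyz":[0,0,0],"rotation":[0,0,-0.034],"claw":-1},{"xyz":[0,0,0],"rotation":[0,0,0],"claw":-1},{"xyz":[0,0,-0.006],"rotation":[0,0,0],"claw":-1},{"xyz":[0,0,-0.006],"rotation":[0,0,0],"claw":-1},{"xyz":[0,0,-0.006],"rotation":[0,0,0],"claw":-1},{"xyz":[0,0,-0.006],"rotation":[0,0,0],"claw":-1},{"xyz":[0,0,-0.006],"rotation":[0,0,0],"claw":-1},{"xyz":[0,0,0],"rotation":[0,0,0],"claw":-1}])

```text
clock: 16.45
tool_pos: [0.5241, -0.0701, 0.0906]
tcp_rot: [180.0, 0.0, -54.9]
force: [1.0, 1.5, -7.8]
width: 0.0136
```

```bash
python3 o.py
```

```text
[ 0.9986  1.5142 -7.8122] [ 0.1408 -0.1902 -0.0135] [ 0.5241 -0.0701  0.0906] [ 1.79993e+02  8.80000e-03 -5.48812e+01] 0.0136 16.45
```

At a lift of about 9.7 mm, below the ridge, the spring still pulls, so the pin is in the notch. I'll lower it the rest of the way.

Call:
move_arm(targets=[{"xyz":[0,0,-0.005],"rotation":[0,0,0],"claw":-1},{"xyz":[0,0,-0.005],"rotation":[0,0,0],"claw":-1},{"xyz":[0,0,-0.005],"rotation":[0,0,0],"claw":-1},{"xyz":[0,0,-0.005],"rotation":[0,0,0],"claw":-1},{"xyz":[0,0,-0.004],"rotation":[0,0,0],"claw":-1},{"xyz":[0,0,0],"rotation":[0,0,0],"claw":-1},{"xyz":[0,0,0],"rotation":[0,0,0],"claw":-1},{"xyz":[0,0,0],"rotation":[0,0,0],"claw":-1},{"xyz":[0,0,0],"rotation":[0,0,0],"claw":-1},{"xyz":[0,0,0],"rotation":[0,0,0],"claw":-1}])

```text
clock: 17.7
tool_pos: [0.5242, -0.0701, 0.0883]
tcp_rot: [-180.0, 0.0, -54.9]
force: [-0.3, 1.0, -4.1]
width: 0.0138
```

```bash
python3 o.py
```

```text
[-0.288   1.0351 -4.1146] [ 0.2005 -0.0254 -0.0364] [ 0.5242 -0.0701  0.0883] [-1.799994e+02  1.200000e-03 -5.488340e+01] 0.0138 17.7
```

Call:
move_arm(targets=[{"xyz":[0,0,0],"rotation":[0,0,0],"claw":-0.65},{"xyz":[0,0,0],"rotation":[0,0,0],"claw":-0.5},{"xyz":[0,0,0],"rotation":[0,0,0],"claw":-0.2},{"xyz":[0,0,0],"rotation":[0,0,0],"claw":-0.2},{"xyz":[0,0,0],"rotation":[0,0,0],"claw":-0.2},{"xyz":[0,0,0.1],"rotation":[0,0,0],"claw":-0.2},{"xyz":[0,0,0.2],"rotation":[0,0,0],"claw":-0.2},{"xyz":[0,0,0.3],"rotation":[0,0,0],"claw":-0.2},{"xyz":[0,0,0.3],"rotation":[0,0,0],"claw":-0.2},{"xyz":[0,0,0],"rotation":[0,0,0],"claw":-0.2}])

```text
clock: 18.95
tool_pos: [0.5255, -0.0704, 0.1809]
tcp_rot: [-179.8, -0.2, -54.9]
force: [-0.0, -0.4, -0.3]
width: 0.0366
```

```bash
python3 o.py
cat > m.py <<'E'
from h import *
import sys
for cam in("wrist",):
    s=snapshot(cam); save(s,sys.argv[1]); p=pts(s); z=p[...,2]
    d=s["frame"].max(2)<60
    for nm,m in(("handle",d&(z>.1)&(z<.13)),("bar",(z>.08)&(z<.097)&(s["z_map"]>.1))):
        n,l,st,c=cv2.connectedComponentsWithStats(m.astype(np.uint8))
        for i in range(1,n):
            if st[i,4]>400:
                q=p[l==i]; print(nm,st[i],np.median(q,0).round(4),[np.round(x,1) for x in cv2.minAreaRect((q[:,:2]*1000).astype(np.float32))])
E
python3 m.py w3
```

```text
[-0.0284 -0.3862 -0.2835] [ 0.0035 -0.0684  0.0427] [ 0.5255 -0.0704  0.1809] [-179.8316   -0.1929  -54.8769] 0.0366 18.95
handle [ 273  179   19   79 1407] [ 0.5265 -0.0663  0.1159] [array([524.8, -67.9]), array([59.1, 13.8]), np.float64(35.0)]
bar [ 204   14   78   75 1763] [0.6088 0.0264 0.0885] [array([608.2,  27.5]), array([12.5, 69.8]), np.float64(74.2)]
```

View pics/w3.png

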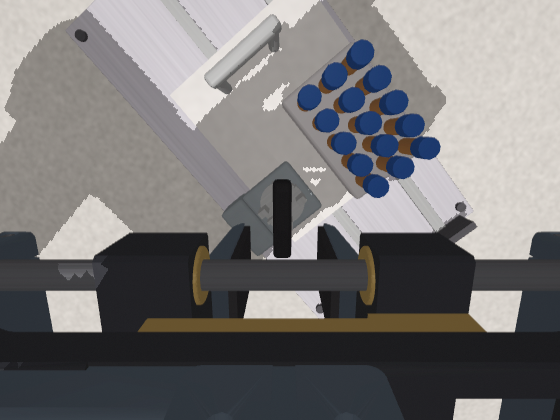

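The handle reads 7.5 mm above its locked height and is turned 50.8°, so it is parked. The bar is at (243,50) in the picture and measures about (0.608, 0.026). I'll go above it.

Call:
move_arm(targets=[{"xyz":[0.103,0.121,0],"rotation":[0,0,-0.19],"claw":-0.2},{"xyz":[0.103,0.121,0],"rotation":[0,0,-0.19],"claw":-0.2},{"xyz":[0.103,0.121,0],"rotation":[0,0,-0.19],"claw":-0.2},{"xyz":[0.103,0.121,0],"rotation":[0,0,-0.19],"claw":-0.2},{"xyz":[0.103,0.121,0],"rotation":[0,0,-0.19],"claw":-0.2},{"xyz":[0.103,0.121,0],"rotation":[0,0,-0.19],"claw":-0.2},{"xyz":[0.103,0.121,0],"rotation":[0,0,-0.19],"claw":-0.2},{"xyz":[0.103,0.121,0],"rotation":[0,0,-0.19],"claw":-0.2},{"xyz":[0,0,0],"rotation":[0,0,-0.18],"claw":-0.2},{"xyz":[0,0,0],"rotation":[0,0,0],"claw":-0.2}])

```text
clock: 20.25
tool_pos: [0.6061, 0.0268, 0.1775]
tcp_rot: [179.9, -0.0, -105.8]
force: [0.4, 0.9, -0.1]
width: 0.0366
```

```bash
python3 o.py; python3 m.py w4
```

```text
[ 0.4217  0.8984 -0.1202] [0.0405 0.0613 0.0304] [0.6061 0.0268 0.1775] [ 1.799186e+02 -2.060000e-02 -1.058445e+02] 0.0366 20.25
bar [ 275  166   15   84 1171] [0.6108 0.027  0.0887] [array([608.9,  27.8]), array([11.4, 69.2]), np.float64(74.3)]
```

View pics/w4.png

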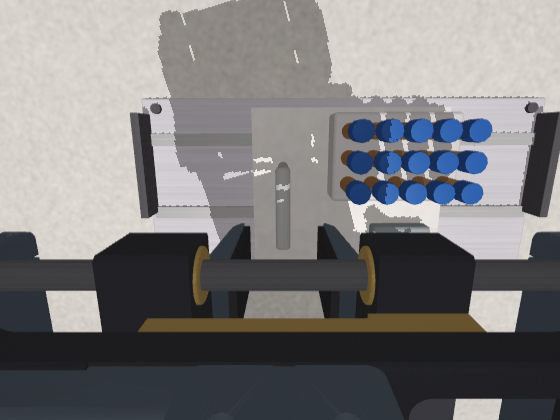

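The bar at (283,207) lies midway between the fingers (mid about 283). I'll descend and grip.

Call:
move_arm(targets=[{"xyz":[0.02,-0.005,-0.15],"rotation":[0,0,0],"claw":-0.2},{"xyz":[0,0,-0.2],"rotation":[0,0,0],"claw":-0.2},{"xyz":[0,0,-0.2],"rotation":[0,0,0],"claw":-0.2},{"xyz":[0,0,-0.2],"rotation":[0,0,0],"claw":-0.2},{"xyz":[0,0,-0.2],"rotation":[0,0,0],"claw":-0.2},{"xyz":[0,0,-0.19],"rotation":[0,0,0],"claw":-0.2},{"xyz":[0,0,0],"rotation":[0,0,0],"claw":-0.5},{"xyz":[0,0,0],"rotation":[0,0,0],"claw":-0.7},{"xyz":[0,0,0],"rotation":[0,0,0],"claw":-1},{"xyz":[0,0,0],"rotation":[0,0,0],"claw":-1}])

```text
clock: 21.55
tool_pos: [0.609, 0.0262, 0.0649]
tcp_rot: [-179.9, 0.0, -105.9]
force: [0.5, -0.5, 3.2]
width: 0.0122
```

```bash
python3 o.py
```

```text
[ 0.5297 -0.5223  3.1787] [0.0114 0.0052 0.2559] [0.609  0.0262 0.0649] [-1.799316e+02  1.260000e-02 -1.058654e+02] 0.0122 21.55
```

Call:
move_arm(targets=[{"xyz":[0.012,0.043,0],"rotation":[0,0,0],"claw":-1},{"xyz":[0.025,0.087,0],"rotation":[0,0,0],"claw":-1},{"xyz":[0.025,0.087,0],"rotation":[0,0,0],"claw":-1},{"xyz":[0.025,0.087,0],"rotation":[0,0,0],"claw":-1},{"xyz":[0.025,0.087,0],"rotation":[0,0,0],"claw":-1},{"xyz":[0.025,0.087,0],"rotation":[0,0,0],"claw":-1},{"xyz":[0.025,0.087,0],"rotation":[0,0,0],"claw":-1},{"xyz":[0.025,0.087,0],"rotation":[0,0,0],"claw":-1},{"xyz":[0.025,0.087,0],"rotation":[0,0,0],"claw":-1},{"xyz":[0.025,0.087,0],"rotation":[0,0,0],"claw":-1}])

```text
clock: 22.8
tool_pos: [0.6324, 0.1093, 0.0649]
tcp_rot: [-180.0, 0.0, -105.9]
force: [-2.3, -1.7, 7.6]
width: 0.0118
```

```bash
python3 o.py
```

```text
[-2.2542 -1.7116  7.5505] [-0.2257  0.4489  0.2124] [0.6324 0.1093 0.0649] [-1.799795e+02  3.500000e-03 -1.058679e+02] 0.0118 22.8
```

Call:
move_arm(targets=[{"xyz":[0.011,0.038,0.004],"rotation":[0,0,0],"claw":-1},{"xyz":[0.008,0.029,0],"rotation":[0,0,0],"claw":-1},{"xyz":[0.005,0.019,0],"rotation":[0,0,0],"claw":-1},{"xyz":[0.005,0.019,0],"rotation":[0,0,0],"claw":-1},{"xyz":[0.003,0.01,0],"rotation":[0,0,0],"claw":-1},{"xyz":[0.003,0.01,0],"rotation":[0,0,0],"claw":-1},{"xyz":[0.002,0.008,0],"rotation":[0,0,0],"claw":-1},{"xyz":[0,0,0],"rotation":[0,0,0],"claw":-1},{"xyz":[0,0,0],"rotation":[0,0,0],"claw":-1},{"xyz":[0,0,0],"rotation":[0,0,0],"claw":-1}])

```text
clock: 24.05
tool_pos: [0.636, 0.1222, 0.0649]
tcp_rot: [-180.0, 0.0, -105.9]
force: [-1.7, -0.1, 5.6]
width: 0.012
```

```bash
python3 o.py
```

```text
[-1.6723 -0.1363  5.5882] [0.0381 0.2662 0.2776] [0.636  0.1222 0.0649] [-1.799988e+02  1.060000e-02 -1.058889e+02] 0.012 24.05
```

Call:
move_arm(targets=[{"xyz":[0.001,0.005,0],"rotation":[0,0,0],"claw":-1},{"xyz":[0.001,0.005,0],"rotation":[0,0,0],"claw":-1},{"xyz":[0.001,0.005,0],"rotation":[0,0,0],"claw":-1},{"xyz":[0.001,0.004,0],"rotation":[0,0,0],"claw":-1},{"xyz":[0,0,0],"rotation":[0,0,0],"claw":-1},{"xyz":[0,0,0],"rotation":[0,0,0],"claw":-1},{"xyz":[0,0,0],"rotation":[0,0,0],"claw":-1},{"xyz":[0,0,0],"rotation":[0,0,0],"claw":-1},{"xyz":[0,0,0],"rotation":[0,0,0],"claw":-1},{"xyz":[0,0,0],"rotation":[0,0,0],"claw":-1}])

```text
clock: 25.3
tool_pos: [0.6362, 0.1231, 0.0649]
tcp_rot: [180.0, -0.1, -105.9]
force: [-2.6, -7.2, 6.6]
width: 0.0119
```

```bash
python3 o.py
```

```text
[-2.6363 -7.2057  6.5926] [-1.2394  0.3997  0.2811] [0.6362 0.1231 0.0649] [ 1.799973e+02 -6.480000e-02 -1.058908e+02] 0.0119 25.3
```

The end stop is felt: 7.7 N against travel at about 100.6 mm. I'll relieve it slightly, open and lift away.

Call:
move_arm(targets=[{"xyz":[-0.001,-0.006,0],"rotation":[0,0,0],"claw":-1},{"xyz":[0,0,0],"rotation":[0,0,0],"claw":-0.7},{"xyz":[0,0,0],"rotation":[0,0,0],"claw":-0.5},{"xyz":[0,0,0],"rotation":[0,0,0],"claw":-0.2},{"xyz":[0,0,0],"rotation":[0,0,0],"claw":-0.2},{"xyz":[0,0,0.1],"rotation":[0,0,0],"claw":-0.2},{"xyz":[0,0,0.3],"rotation":[0,0,0],"claw":-0.2},{"xyz":[0,0,0.4],"rotation":[0,0,0],"claw":-0.2},{"xyz":[0,0,0.4],"rotation":[0,0,0],"claw":-0.2},{"xyz":[0,0,0],"rotation":[0,0,0],"claw":-0.2}])

```text
clock: 26.55
tool_pos: [0.6381, 0.1236, 0.1888]
tcp_rot: [-179.7, 0.1, -105.9]
force: [0.2, -0.6, -0.2]
width: 0.0362
```

```bash
python3 o.py; sed -i 's/>400/>30/;s/("wrist",)/("wrist","scene")/;s/save(s,sys.argv\[1\])/save(s,sys.argv[1]+cam);print(cam)/' m.py; python3 m.py w5
```

```text
[ 0.2118 -0.5999 -0.1808] [0.0622 0.0046 0.017 ] [0.6381 0.1236 0.1888] [-1.796637e+02  1.336000e-01 -1.058789e+02] 0.0362 26.55
wrist
handle [513 254  15   5  52] [ 0.5506 -0.0539  0.1048] [array([550.2, -53.2]), array([2.1, 6.3]), np.float64(26.4)]
bar [399 127  12  21  51] [0.6722 0.0167 0.0937] [array([670.7,  15.6]), array([ 6.4, 15.6]), np.float64(71.1)]
bar [346 128   8  19  32] [0.6825 0.0578 0.0928] [array([682.4,  57. ]), array([ 3.9, 14. ]), np.float64(70.3)]
bar [372 128   9  20  50] [0.6772 0.0374 0.0925] [array([675.9,  36.8]), array([ 5.7, 14.9]), np.float64(77.5)]
bar [345 157   9  15  36] [0.6628 0.0633 0.0886] [array([662. ,  62.5]), array([ 4. , 12.1]), np.float64(52.4)]
bar [371 156  13  20  56] [0.6575 0.043  0.0926] [array([655.3,  41.8]), array([ 5.6, 16. ]), np.float64(59.3)]
bar [397 156  13  20  61] [0.6521 0.0219 0.0937] [array([649.2,  21.4]), array([ 6.3, 15.8]), np.float64(64.1)]
bar [422 156  14  11  46] [ 6.477e-01 -1.000e-04  9.320e-02] [array([6.474e+02, 1.000e-01]), array([ 2.6, 10.3]), np.float64(33.6)]
bar [449 156  14   7  39] [ 0.6423 -0.0211  0
[... 2503 characters left out ...]
, 119.8]), np.float64(77.5)]
bar [382 173  60  25 312] [0.0623 0.0585 0.0885] [array([35.2, 32.6]), array([ 85. , 170.7]), np.float64(40.8)]
bar [216 262   8   7  31] [0.6387 0.0697 0.0899] [array([638.6,  69.1]), array([ 8.1, 15.9]), np.float64(69.1)]
bar [196 265   8   8  36] [0.6829 0.0569 0.0886] [array([682.4,  56.1]), array([ 8.8, 15.9]), np.float64(68.2)]
bar [206 264   8   7  33] [0.6608 0.063  0.0883] [array([660.9,  62. ]), array([ 9.8, 15.5]), np.float64(62.2)]
bar [215 278  32  10 176] [0.6372 0.1264 0.0863] [array([636.1, 124.7]), array([14.5, 69.2]), np.float64(74.7)]
bar [348 397   7   8  35] [0.5647 0.4771 0.0888] [array([563.8, 476.3]), array([ 5.4, 11.4]), np.float64(38.8)]
```

View pics/w5wrist.png

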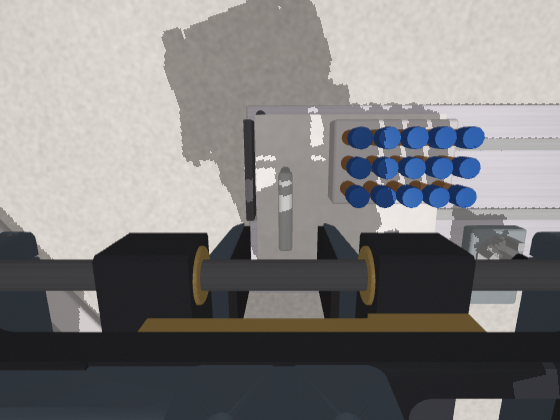

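View pics/w5scene.png

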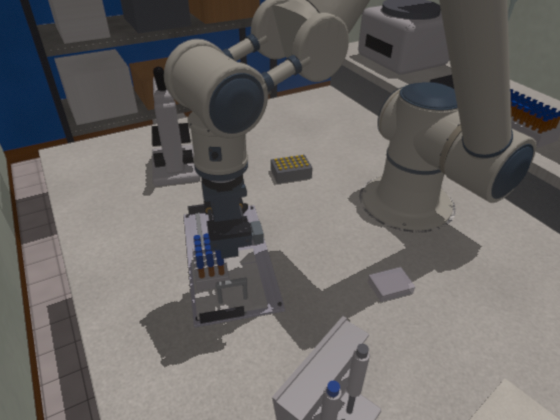

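The wrist view shows the shuttle plate up against the end-stop block at (250,170). The bar has moved 99.8 mm, the fingers are clear, and the bystanders look unmoved. I'll hand in.

```bash
python3 -c "
from bench import hand_in; print(hand_in())"
```

```text
the job is handed in; nothing more can be done
None
```

The plunger is parked in its rest notch, the shuttle is home against its end stop, and the job was handed in at about 27 s of the 72 s allowed.

- **Plunger:** I lifted it about 12.8 mm and turned it until I felt the end wall at about 0.94 rad. Torque peaked at 0.20 N·m there, above the 0.05–0.15 N·m the task describes. By my estimate that is about 12 N at the pin, under the 20 N limit. I backed off to the middle of the notch (0.89 rad), eased it down and let go. Before the shuttle moved, the camera showed the handle 7.5 mm above its locked height and turned 50.8°.
- **Side load:** While turning, there was a side load of up to about 6 N because the tool was roughly 0.8 mm off the plunger's axis. I corrected that before feeling for the wall.
- **Shuttle:** I slid it by the bar at about 70 mm/s until the stop pushed back with about 7.7 N, then released it. The camera measured 99.8 mm of bar travel.
- **Last checks:** The tool force was back to about zero, the gripper was clear of the bar, and the bystanders looked undisturbed in the scene view. In the last pictures the gripper mostly hid the handle. The small patch still visible, at 111 mm height, fits the parked position but is too small to confirm the twist.

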